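# Load two glaze test pieces on a firing plate and dock it

### The arm

A 6-joint arm with a two-finger parallel gripper is mounted at the origin on the work surface. World frame = base frame: x ahead of the robot, y to its left, z up, the work surface at z = 0. Lengths are in m, angles in rad, forces in N, time in s.
With the tool pointing down it reaches from about 0.35 to 0.925 m from the base axis. Payload 6.4 kg.
Tool frame: the origin (TCP) lies between the finger pads; the fingertips stand 17 mm ahead of it and the grasp point (between the pads) lies 2 mm behind it (bot.finger_overhang is the distance from the TCP to the fingertips, in m); z points along the fingers, y is the line along which they close (so a half turn about z gives the same grasp; the last joint's range is limited). The gripper opens to 85 mm and grips with 20 to 120 N. Pads are 22 mm wide; open, the fingers measure 114 mm over their backs; the gripper's body (76 mm by 85 mm) begins 54 mm behind the grasp point. The pads swing forward as they close: fully open they stand 13 mm farther back than shut.
Start: joints at [-1.365, 0.245, 1.558, -0, 1.339, -0.174], TCP at [0.241, -0.604, 0.248] pointing down, gripper open.
Joint ranges: [-3.13, 3.13], [-1.02, 2.26], [0.13, 2.54], [-0.95, 4.09], [0.21, 2.88], [-2.74, 2.74]. Speed limits (rad/s): [2.57, 2.57, 3.14, 3.14, 3.14, 3.14].

### API

Orientations are given as a rotation vector (axis times angle).
In Python, from cell import readout, eyes, bot gives the robot as it stands.
- The arm moves only by the shell command python3 -m pendant 'ROWS' [OPENING]. ROWS is JSON, one flat list of numbers, 4 for each row, row after row: the shift along the tool's x, y, z as a fraction of full scale, then the turn about the tool's z as a fraction of full scale. In form: [tx, ty, tz, twist, tx, ty, tz, twist, ...]. A call has 1 to 5 rows; each row is the pose to reach, as a shift and turn from the pose commanded when the call began, along the tool's axes at that moment, turning the shorter way round; what a row does not reach only later rows make up. Full scale, the value 1, is 1000 mm for a shift and 180 degrees for a turn. A row lasts 1/12 s, in which the tool goes at most 41.7 mm and 7.16 degrees, less where a joint would pass 70% of its speed; a pose out of reach is approached as far as the arm can. A call with a number of a shift or a turn outside -1 to 1 is refused whole. A call with a gripper value outside its range is refused whole. OPENING is the finger opening in mm, from 0 to 85.4, set as the call begins (- or left out, the last holds). The fingers move at their own pace and stop on an object; the grip force is fixed at half the most. Time passes only in rows, so rows that repeat a pose let the fingers close. It gives the time, the measured TCP pose, the force, the opening and the grip force at its end, in the units of the state.
- readout.observe(): the state, without advancing time (a new reading comes with each control period).
- eyes.capture(name): name is "scene" or "top" or "wrist"; returns the picture (400x640x3 uint8, red, green, blue); there is no depth.
- eyes.camera_info(name): a dict with "fx", "fy", "cx", "cy" (pixels), "k1" (the pictures are not rectified: a ray, as slopes to the right and down, at radius r is drawn at 1 + k1 r^2 times it, then the intrinsics apply), "origin" and "attitude" of the camera in the world; the wrist camera has in their place "T_tool_cam" (4x4, takes a point from camera to tool coordinates, whose origin is the TCP and whose axes are the flange's). Camera axes: x right, y down, z forward; pixel columns grow to the right and rows downward; lengths in m; the calibration is good to about 2 mm. A picture is of the moment at which its call begins: read the wrist's pose just before it. camera_info takes no time and is no camera call.
- bot.close_job(): hands the job in; it is judged then, once.
The state is a dict: "time": time; "joints": joint angles; "dq": joint speeds; "effort": joint torques, N m; "eef_pos": TCP position; "eef_rot": TCP orientation; "force": force on the tool from outside, world axes, zero at the start; "torque": the same for the moment, N m; "width": finger opening in m; "grasp_force": force on a finger pad.
Only numpy, scipy, OpenCV 4.12 (cv2) and the standard library are available. Lean on these libraries where they do the work, as an engineer would, in place of code of your own. Each camera call takes 0.05 s, during which the arm holds its last target. There are 200 camera calls.

### The job

Set the two glazed test pieces on the firing plate, each lying flat, glaze up, and centred midway between its pair of white stops so the glaze cannot fuse to them: the rectangular tile between the wide-set pair, its length running from stop to stop, and the round disc between the close-set pair next to the handle. Then slide the loaded plate under the lips of the steel dock until its front edge is fully home against the back stop, with both pieces still centred. Do not disturb the other things on the bench.

Things in the scene. Friction and masses are not known exactly. Their poses are not given: they have to be found in the camera images.
- tray: Firing plate: loose grey slab 260 (x) x 140 (y) x 9 mm, about 0.6 kg. Origin at the centre of its underside; x points to its front (leading) edge, z up. On top: two pairs of white stops (each 26 along x, 9 along y, 12 mm high) and a dark steel upright fin as handle at the trailing end. It is dragged flat on the bench by the fin
- bay_tile (a point): point on the plate's top face midway between the wide-set stops (their inner faces are 78 mm apart, along the plate's y): 82 mm ahead of the plate's centre, 9 mm above its underside; axes as the plate
- bay_disc (a point): point on the plate's top face midway between the close-set stops (inner faces 64 mm apart, along the plate's y), next to the handle: 10 mm behind the plate's centre, 9 mm above its underside; axes as the plate
- tray_handle (a point): grip point in the fin: 110 mm behind the plate's centre, 35 mm above its underside. The fin is 36 mm long (x), 12 mm thick (y), and stands 40 mm above the plate's top face (top 49 mm above the bench); axes as the plate
- tray_front (a point): middle of the plate's front edge, at its underside, 130 mm ahead of the plate's centre; axes as the plate
- dock: Slotted steel dock fixed to the bench: two low channels and a back stop, open top, no floor. Origin on the bench at the middle of its mouth; x points in, 165 mm to the back stop (22 mm high). Inner walls 147 mm apart (y); lips, from 10 mm inside the mouth on, reach 11.5 mm inwards, underside at 16 mm, top at 20 mm. Flared guides reach 31 mm before the mouth, 174 mm apart there
- dock_home (a point): middle of the back stop's inner face, at bench level, 165 mm inside the mouth; axes as the dock. The plate is home when tray_front meets it
- disc: round test disc, red clay glazed white on top, diameter 46 mm, 14 mm thick, loose; origin at the centre of its underside, z up
- tile: rectangular test tile, red clay glazed white on top, 60 (x) x 36 (y) x 14 mm thick, loose; origin at the centre of its underside, z up
- glaze_jar: bystander: grey jar with white cap, diameter 68 mm, 105 mm tall; origin at its foot
- cup: bystander: white open plastic cup, diameter 90 mm, 100 mm tall; origin at its foot
- brush: bystander: flat brush 180 mm long lying along its x
- clay_block: bystander: lump of pale clay, 55 x 40 x 35 mm; origin under its centre
- cone_prop: bystander: white kiln prop, a blunt cone 32 mm wide, 40 mm tall; origin at its foot
There are look-alikes about, which are no part of the job. Leave any black look-alike of the tile alone. What is shaped like the disc but purple is not meant.

How it is judged:
On the way:
1. both test pieces are centred on the plate while the plate is still outside the dock (distance between tile and bay_tile below 0.006 m and angle between the x axis of tile and the y axis of tray, either way round below 0.14 rad and distance between disc and bay_disc below 0.006 m and distance between tray_front and dock_home above 0.135 m), for 0.2 s.
At the end, for the whole second after the job is handed in: Plate flat in the dock, within 4 degrees of it, middle of its front edge within 7 mm of the middle of the back stop; tile and disc flat, glaze up, on the plate, each within 6 mm of the middle between its stops, tile within 8 degrees of the line from stop to stop; all released and at rest (distance between tile and bay_tile below 0.006 m and angle between the x axis of tile and the y axis of tray, either way round below 0.14 rad and angle between each of tile, disc's own z axis and vertical below 0.06 rad and distance between disc and bay_disc below 0.006 m and distance between tray_front and dock_home below 0.007 m and angle between the x axis of tray and the x axis of dock, either way round below 0.07 rad and angle between tray's own z axis and vertical below 0.03 rad and linear speed of each of tray, tile, disc below 0.01 m/s); the robot touches nothing.
It fails at once if a bystander (glaze jar, cup, brush, clay, prop) is moved more than 30 mm (distance of any of glaze_jar, cup, brush, clay_block, cone_prop from where it was at the start of the episode above 0.03 m).
It also fails if it takes over 72 s, if anything falls off the work surface, if the arm or the gripper's body presses on something with over 40 N, if the wrist force passes 120 N, or if a joint passes its speed limit or range.

## Working session

There is one attempt and no reset: what is moved stays moved. The work goes in short steps, Python scripts to look and compute and a shell command to move; the robot and the scene stay as the last step left them, time stands still between calls to the robot, and variables do not carry over. Pictures are saved under pics/ and viewed, at most 10 in all, crops included, and the job is handed in when it is done.

```bash
mkdir -p pics; ls; python3 - <<'E'
from cell import readout, eyes, bot
import cv2
s=readout.observe();print(s['time'],s['eef_pos'],s['eef_rot'],s['width'])
for n in("top","scene"):
    print(n,eyes.camera_info(n)); im=eyes.capture(n); cv2.imwrite(f'pics/{n}0.png',im[:,:,::-1])
print(eyes.camera_info("wrist"))
E
```

```text
pics
0.0 [ 0.24086341 -0.60315008  0.24716745] [-3.08319790e+00 -5.92604293e-01  5.62558114e-05] 0.08499345535138253
top {'fx': 506.07098114555777, 'fy': 506.07098114555777, 'cx': 330.3272437512837, 'cy': 197.88478757475485, 'k1': -0.11598292616994621, 'origin': array([ 0.48624335, -0.06419122,  1.38299928]), 'attitude': array([-2.18728918,  2.19536967, -0.02032559])}
scene {'fx': 397.85387247354606, 'fy': 397.85387247354606, 'cx': 320.1440730737913, 'cy': 195.86370276939587, 'k1': -0.08817314869675616, 'origin': array([ 1.16302477, -0.42782004,  0.68939934]), 'attitude': array([-2.06769703, -1.1505956 ,  0.53735301])}
{'fx': 344.40547190833087, 'fy': 344.40547190833087, 'cx': 316.8921704391029, 'cy': 202.567764768906, 'k1': -0.002379080415546452, 'T_tool_cam': array([[-6.71627711e-04, -9.61963663e-01, -2.73176610e-01,
         6.98251730e-02],
       [ 9.99999746e-01, -5.81342188e-04, -4.11446207e-04,
         8.95977225e-04],
       [ 2.36987212e-04, -2.73176817e-01,  9.61963809e-01,
        -1.26132281e-01],
       [ 0.00000000e+00,  0.00000000e+00,  0.00000000e+00,
         1.00000000e+00]])}
```

View pics/top0.png

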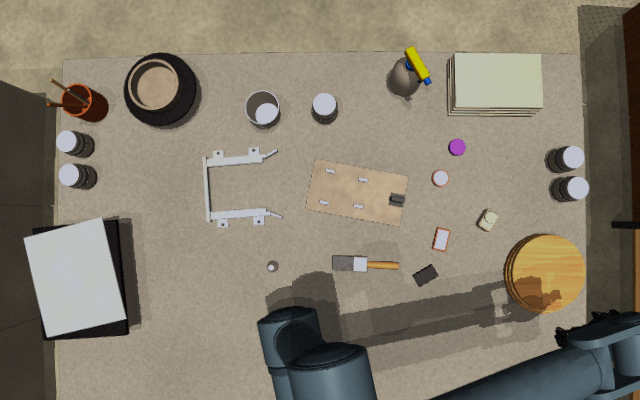

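View pics/scene0.png

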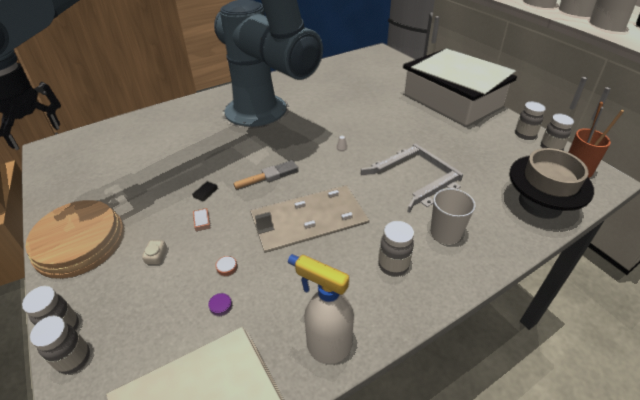

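The top view shows the plate at about (357,192), with its fin at (397,199) on the right. The dock mouth faces right near (265,185). The tile is at (441,239), the disc at (440,178), the purple disc at (457,147) and the black tile at (425,275). The scene view agrees: tile (201,218), disc (227,266), fin (264,221).

```bash
cat > h.py <<'E'
import numpy as np, cv2
from scipy.spatial.transform import Rotation as R
from scipy.optimize import least_squares
from cell import readout, eyes, bot
def cam(n, s=None):
    c=eyes.camera_info(n)
    if n=='wrist':
        T=c['T_tool_cam']; s=s or readout.observe(); Rt=R.from_rotvec(s['eef_rot']).as_matrix()
        return c, Rt@T[:3,3]+s['eef_pos'], Rt@T[:3,:3]
    return c, np.array(c['origin']), R.from_rotvec(c['attitude']).as_matrix()
def ray(C,p):
    c,o,A=C; K=np.array([[c['fx'],0,c['cx']],[0,c['fy'],c['cy']],[0,0,1.]])
    u=cv2.undistortPoints(np.array([[p]],float),K,np.array([c['k1'],0,0,0]))[0,0]
    return A@np.array([u[0],u[1],1.])
def atz(C,p,z):
    d=ray(C,p); return C[1]+d*(z-C[1][2])/d[2]
def tri(obs):  # [(C,pixel),...] -> point, residual mm
    M=np.zeros((3,3));b=np.zeros(3)
    L=[]
    for C,p in obs:
        d=ray(C,p);d/=np.linalg.norm(d);P=np.eye(3)-np.outer(d,d);M+=P;b+=P@C[1];L.append((P,C[1]))
    x=np.linalg.solve(M,b); return x, [1000*np.linalg.norm(P@(x-o)) for P,o in L]
def proj(C,X):
    c,o,A=C; v=A.T@(np.asarray(X)-o); r=v[:2]/v[2]; r=r*(1+c['k1']*r@r); return np.array([c['fx']*r[0]+c['cx'],c['fy']*r[1]+c['cy']])
def go(target, yaw=None):
    """tool-frame shift (fraction) and twist fraction to reach world TCP target, tool-y line at world angle yaw"""
    s=readout.observe(); Rt=R.from_rotvec(s['eef_rot']).as_matrix()
    d=Rt.T@(np.array(target)-s['eef_pos']); tw=0
    if yaw is not None:
        cur=np.arctan2(Rt[1,1],Rt[0,1]); e=(yaw-cur+np.pi/2)%np.pi-np.pi/2; tw=-e/np.pi
    print('t',round(s['time'],2),'pos',s['eef_pos'].round(4),'shift',d.round(4),'twist',round(tw,4),'joint6',s['joints'][5].round(2),'dist',np.linalg.norm(d).round(3))
    return d,tw
E
python3 - <<'E'
import cv2
t=cv2.imread('pics/top0.png')[125:290,200:500]; s=cv2.imread('pics/scene0.png')[120:320,130:480]
cv2.imwrite('pics/tc.png',cv2.resize(t,(798,439),interpolation=cv2.INTER_CUBIC))
cv2.imwrite('pics/sc.png',cv2.resize(s,(798,456),interpolation=cv2.INTER_CUBIC))
E
```

```text
(no output)
```

View pics/tc.png

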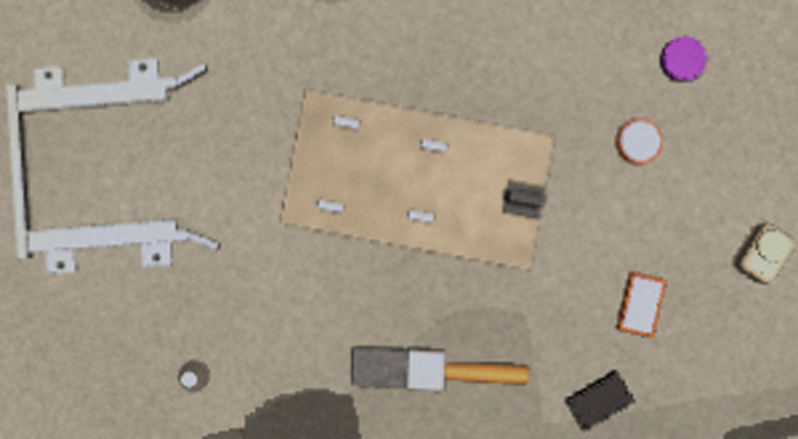

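View pics/sc.png

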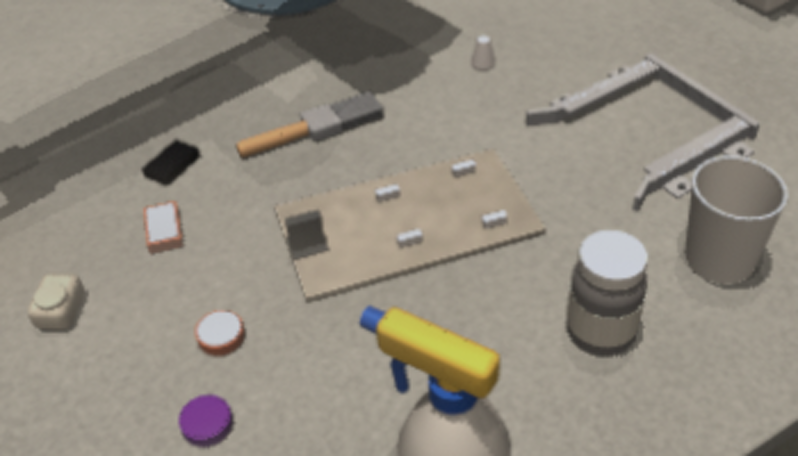

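Crop pixels read from the top crop: tile (642,304), disc (640,141), plate corners (305,92), (553,135), (529,268), (284,222). From the scene crop: tile (162,225), disc (220,331), plate corners (545,231), (309,297), (277,209), (489,151).

```bash
python3 - <<'E'
from h import *
T,S=cam('top'),cam('scene')
t=lambda x,y:(T,(200+(x+.5)/2.66-.5,125+(y+.5)/2.66-.5)); s=lambda x,y:(S,(130+(x+.5)/2.28-.5,120+(y+.5)/2.28-.5))
P={}
for n,a,b in [('tile',(642,304),(162,225)),('disc',(640,141),(220,331)),('FL?',(305,92),(545,231)),('BL?',(553,135),(309,297)),('BR',(529,268),(277,209)),('FR',(284,222),(489,151)),
 ('stop FL',(346,122),(494,217)),('stop FR',(330,205),(463,166)),('stop BL',(433,145),(410,236)),('stop BR',(421,216),(388,190)),
 ('dock backL',(13,87),(755,128)),('dock backR',(22,256),(650,60)),('brush',(402,372),None),('prop',(188,380),None),('clay',(768,247),None)]:
    if b: x,r=tri([t(*a),s(*b)]); 
    else: x=atz(*t(*a),.02);r=[0]
    P[n]=x; print(n,x.round(4),np.round(r,1))
C=(P['FL?']+P['BL?']+P['BR']+P['FR'])/4; f=(P['FL?']+P['FR']-P['BL?']-P['BR'])/2
print('tray c',C.round(4),'len',np.linalg.norm(f),'ang',np.degrees(np.arctan2(f[1],f[0])), 'wid',np.linalg.norm(P['FL?']-P['FR']))
fb=f[:2]/np.linalg.norm(f[:2]); print('handle',(C[:2]-.11*fb), 'bay_tile',C[:2]+.082*fb,'bay_disc',C[:2]-.01*fb)
# dock from top view: lips at z=.02: inner/outer edges of arms; back at z .022
for n,p,z in [('LoutB',(18,92),.02),('LinB',(20,108),.02),('Lmouth',(170,98),.02),('LmouthUp',(165,80),.02),('RinB',(30,234),.02),('RoutB',(30,250),.02),('RmouthIn',(175,223),.02),('RmouthOut',(180,240),.02),('backL',(18,87),.022),('backR',(27,256),.022),('flareL',(206,68),.02),('flareR',(217,246),.02)]:
    print(n,atz(*t(*p),z).round(4))
# tile edges
for p in [(634,272),(666,279),(651,336),(619,331)]: print('tilecorner',atz(*t(*p),.014).round(4))
E
```

```text
tile [ 0.4275 -0.3358  0.0128] [0.6 0.6]
disc [ 0.5939 -0.3353  0.0118] [0.3 0.3]
FL? [0.6462 0.0073 0.0048] [0.6 0.6]
BL? [ 0.6006 -0.2455  0.0119] [0.4 0.4]
BR [ 0.465  -0.2202  0.0072] [0.6 0.6]
FR [0.5118 0.0278 0.0093] [1.7 1.7]
stop FL [ 0.6133 -0.0354  0.0209] [0.8 0.8]
stop FR [ 0.5289 -0.0193  0.0214] [1.2 1.2]
stop BL [ 0.5897 -0.1234  0.0205] [0.7 0.7]
stop BR [ 0.5181 -0.1101  0.0219] [0.1 0.1]
dock backL [0.6523 0.3088 0.0167] [0.7 0.7]
dock backR [0.4783 0.2989 0.0145] [0.3 0.3]
brush [ 0.3606 -0.0904  0.02  ] [0]
prop [0.3525 0.1265 0.02  ] [0]
clay [ 0.4849 -0.4636  0.02  ] [0]
tray c [ 0.5559 -0.1076  0.0083] len 0.25461402199761124 ang 79.5476374653625 wid 0.13600808122854796
handle [ 0.53594501 -0.21581913] bay_tile [ 0.57077726 -0.02700516] bay_disc [ 0.55408681 -0.11747852]
LoutB [0.6472 0.3031 0.02  ]
LinB [0.6306 0.3008 0.02  ]
Lmouth [0.6396 0.1452 0.02  ]
LmouthUp [0.6581 0.1504 0.02  ]
RinB [0.501  0.2894 0.02  ]
RoutB [0.4846 0.2894 0.02  ]
RmouthIn [0.5119 0.1397 0.02  ]
RmouthOut [0.4946 0.1346 0.02  ]
backL [0.6521 0.3026 0.022 ]
backR [0.4785 0.292  0.022 ]
flareL [0.6701 0.1083 0.02  ]
flareR [0.4884 0.0968 0.02  ]
tilecorner [ 0.4603 -0.327   0.014 ]
tilecorner [ 0.453  -0.3597  0.014 ]
tilecorner [ 0.3952 -0.3439  0.014 ]
tilecorner [ 0.4005 -0.3112  0.014 ]
```

```bash
python3 - <<'E'
from h import *
print(bot.finger_overhang)
go([.50,-.32,.26],np.radians(75))
E
```

```text
0.017
t 0.1 pos [ 0.2409 -0.6032  0.2473] shift [ 0.3457 -0.167  -0.0123] twist 0.2042 joint6 -0.17 dist 0.384
```

```bash
python3 -m pendant '[0.17,-0.08,-0.01,0.19,0.17,-0.08,-0.01,0.19,0.17,-0.08,-0.01,0.19,0.17,-0.08,-0.01,0.19,0.17,-0.08,-0.01,0.19]' 60; python3 -c "
from h import *
go([.50,-.32,.26],np.radians(75))"
```

```text
time: 0.52
eef_pos: [0.3712, -0.4633, 0.258]
eef_rot: [-3.121, 0.346, -0.0]
force: [0.2, 0.1, -0.2]
width: 0.0599
grasp_force: 0.0
t 0.52 pos [ 0.3712 -0.4633  0.258 ] shift [ 0.0943 -0.1681 -0.0018] twist 0.0131 joint6 0.7 dist 0.193
```

```bash
python3 -m pendant '[0.094,-0.168,0,0.013,0.094,-0.168,0,0.013,0.094,-0.168,0,0.013,0.094,-0.168,0,0.013,0.094,-0.168,0,0.013]' ; python3 -m pendant '[0,0,0,0,0,0,0,0]'; python3 - <<'E'
from h import *
s=readout.observe(); np.save('s1.npy',s,allow_pickle=True); print(s['eef_pos'],s['eef_rot'],s['time'])
im=eyes.capture('wrist'); cv2.imwrite('pics/w1.png',im[:,:,::-1])
E
```

```text
time: 0.93
eef_pos: [0.4989, -0.3193, 0.2579]
eef_rot: [-3.115, 0.4, 0.0]
force: [-0.0, 0.4, 0.0]
width: 0.0603
grasp_force: 0.0
time: 1.1
eef_pos: [0.4976, -0.3214, 0.2578]
eef_rot: [-3.116, 0.4, 0.001]
force: [-0.7, 0.8, -0.1]
width: 0.06
grasp_force: 0.0
[ 0.49764414 -0.32138949  0.25780626] [-3.11582333e+00  3.99778999e-01  1.45134281e-03] 1.1
```

View pics/w1.png

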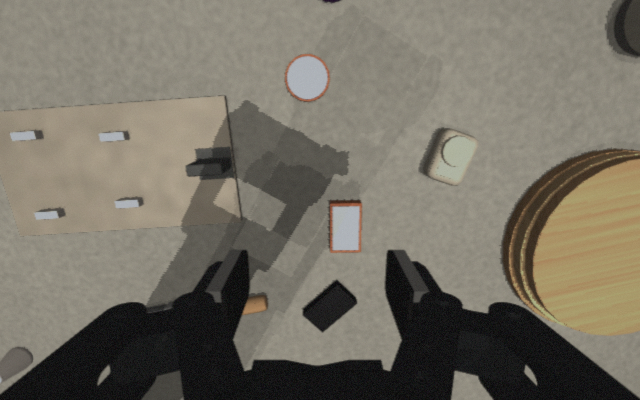

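The wrist view shows the tile at about (346,227), the disc (307,78), and the plate on the left with its stops at (24,135), (112,136), (127,203), (47,214) and the fin at (208,167).

```bash
cat >> h.py <<'E'
def white(im,box=None,amin=25,amax=4000,thr=175,sat=45):
    hsv=cv2.cvtColor(im,cv2.COLOR_RGB2HSV); m=((hsv[:,:,2]>thr)&(hsv[:,:,1]<sat)).astype(np.uint8)
    n,l,st,ce=cv2.connectedComponentsWithStats(m); out=[]
    for i in range(1,n):
        if amin<st[i,4]<amax:
            out.append((ce[i],st[i,4],cv2.minAreaRect(np.argwhere(l==i)[:,::-1].astype(np.float32))))
    return out
E
python3 - <<'E'
from h import *
im=cv2.imread('pics/w1.png')[:,:,::-1].copy(); s=np.load('s1.npy',allow_pickle=True).item(); C=cam('wrist',s)
for c,a,r in white(im):
    b=cv2.boxPoints(r); w=np.array([atz(C,p,.014)[:2] for p in b]); e=[w[1]-w[0],w[2]-w[1]]; e=max(e,key=np.linalg.norm)
    print(c.round(1),a,'z.014',atz(C,c,.014)[:2].round(4),'z.021',atz(C,c,.021)[:2].round(4),'long',np.linalg.norm(e).round(4),'ang',(np.degrees(np.arctan2(e[1],e[0]))%180).round(1))
print('proj top-est tile',proj(C,[.4275,-.3358,.014]),'disc',proj(C,[.5939,-.3353,.014]))
T=cam('top'); t=cv2.imread('pics/top0.png')[:,:,::-1].copy()
for c,a,r in white(t,amin=8):
    if 300<c[0]<470 and 150<c[1]<260: print('top',c.round(1),a,atz(T,c,.014)[:2].round(4),atz(T,c,.021)[:2].round(4))
E
```

```text
[306.9  77.3] 1254 z.014 [ 0.5937 -0.3362] z.021 [ 0.5932 -0.3363] long 0.0384 ang 32.4
[ 21.9 135.6] 146 z.014 [ 0.6142 -0.0287] z.021 [ 0.6132 -0.0346] long 0.0238 ang 79.2
[110.9 136.5] 155 z.014 [ 0.5893 -0.1199] z.021 [ 0.5889 -0.124 ] long 0.0238 ang 79.3
[456.  157.4] 924 z.014 [ 0.4747 -0.4704] z.021 [ 0.4764 -0.4679] long 0.0449 ang 147.7
[126.2 204. ] 133 z.014 [ 0.516  -0.1058] z.021 [ 0.517  -0.1102] long 0.0246 ang 75.4
[345.7 228.1] 1027 z.014 [ 0.426  -0.3368] z.021 [ 0.4286 -0.3369] long 0.0509 ang 166.1
[ 45.8 215.2] 124 z.014 [ 0.5268 -0.0122] z.021 [ 0.5276 -0.0184] long 0.0242 ang 79.6
proj top-est tile [344.53190739 227.11043383] disc [305.93238751  77.37765148]
top [329.9 170.3] 24 [ 0.615  -0.0348] [ 0.6144 -0.035 ]
top [440.5 177.5] 161 [ 0.5944 -0.3351] [ 0.5939 -0.3338]
top [363. 179.] 27 [ 0.5911 -0.1245] [ 0.5906 -0.1242]
top [323.9 202. ] 21 [ 0.5292 -0.0184] [ 0.529  -0.0186]
top [357.8 205.7] 28 [ 0.5187 -0.1099] [ 0.5185 -0.1097]
top [441.1 239.3] 206 [ 0.427  -0.3352] [ 0.4273 -0.3338]
```

```bash
python3 -c "
from h import *
go([.4265,-.3365,.09],np.radians(76))"
```

```text
t 1.15 pos [ 0.497  -0.3224  0.2579] shift [-0.0645  0.0316  0.1679] twist -0.0041 joint6 1.06 dist 0.183
```

```bash
python3 -m pendant '[-0.0645,0.0316,0.168,-0.004,-0.0645,0.0316,0.168,-0.004,-0.0645,0.0316,0.168,-0.004,-0.0645,0.0316,0.168,-0.004,-0.0645,0.0316,0.168,-0.004]' 52 | head -1;python3 -m pendant '[0,0,0,0,0,0,0,0,0,0,0,0]' |head -1; python3 -c "
from h import *
go([.4265,-.3365,.020],np.radians(76))"
```

```text
time: 1.57
time: 1.82
t 1.82 pos [ 0.4276 -0.3384  0.0922] shift [-0.0017 -0.0018  0.0722] twist -0.0007 joint6 0.94 dist 0.072
```

```bash
python3 -m pendant '[-0.0015,-0.0015,0.04,0,-0.0015,-0.0015,0.06,0,-0.0015,-0.0015,0.072,0,-0.0015,-0.0015,0.072,0,-0.0015,-0.0015,0.072,0]'; python3 -c "
from h import *
s=readout.observe();C=cam('wrist',s);im=eyes.capture('wrist')
for c,a,r in white(im,amin=100,amax=20000): print(c,a,atz(C,c,.014)[:2], r)
go([.4265,-.3365,.020],np.radians(76))
cv2.imwrite('pics/w2.png',im[:,:,::-1])"
```

```text
time: 2.23
eef_pos: [0.4267, -0.3357, 0.0196]
eef_rot: [3.117, -0.384, 0.002]
force: [0.5, -0.0, 0.7]
width: 0.0519
grasp_force: 0.0
[619.20042194 107.22953586] 2370 [ 0.46674052 -0.46143941] ((615.0, 101.5), (83.0, 48.0), 90.0)
t 2.28 pos [ 0.427  -0.3362  0.0202] shift [-0.0004  0.0004  0.0002] twist -0.0002 joint6 0.94 dist 0.001
```

```bash
python3 -m pendant '[0,0,0,0,0,0,0,0,0,0,0,0,0,0,0,0,0,0,0,0]' 20;  python3 -c "
from h import *
go([.4265,-.3365,.14],np.radians(79.2))"
```

```text
time: 2.7
eef_pos: [0.4271, -0.3364, 0.0207]
eef_rot: [3.115, -0.384, 0.005]
force: [-1.5, 0.8, 6.3]
width: 0.0342
grasp_force: 60.4
t 2.7 pos [ 0.4271 -0.3364  0.0207] shift [-1.000e-04  6.000e-04 -1.193e-01] twist -0.0181 joint6 0.94 dist 0.119
```

```bash
python3 -m pendant '[0,0,-0.05,0,0,0,-0.1,0,0,0,-0.1,0,0,0,-0.1,0,0,0,-0.1,0]';  python3 -c "
from h import *
go([.5704,-.0265,.12],np.radians(79.2))"
```

```text
time: 3.12
eef_pos: [0.4263, -0.3355, 0.12]
eef_rot: [3.116, -0.384, 0.004]
force: [-1.6, -0.0, -1.2]
width: 0.034
grasp_force: 60.2
t 3.12 pos [ 0.4263 -0.3355  0.12  ] shift [ 0.0647 -0.3348 -0.0005] twist -0.0181 joint6 0.94 dist 0.341
```

```bash
python3 -m pendant '[0.032,-0.167,0,-0.018,0.032,-0.167,0,-0.018,0.032,-0.167,0,-0.018,0.032,-0.167,0,-0.018,0.032,-0.167,0,-0.018]'|head -1;  python3 -c "
from h import *
go([.5704,-.0265,.09],np.radians(79.2))"
```

```text
time: 3.53
t 3.53 pos [ 0.4973 -0.1745  0.1159] shift [ 0.045  -0.1588  0.0263] twist 0.0017 joint6 1.2 dist 0.167
```

```bash
python3 -m pendant '[0.045,-0.159,0.005,0,0.045,-0.159,0.02,0,0.045,-0.159,0.02,0,0.045,-0.159,0.02,0,0.045,-0.159,0.02,0]'|head -1;python3 -m pendant '[0,0,0,0,0,0,0,0,0,0,0,0]'|head -1;  python3 - <<'E'
from h import *
s=readout.observe();C=cam('wrist',s);im=eyes.capture('wrist')
for c,a,r in white(im,amin=60,amax=20000):
    z=.08; b=cv2.boxPoints(r); w=np.array([atz(C,p,z)[:2] for p in b]); e=max([w[1]-w[0],w[2]-w[1]],key=np.linalg.norm)
    print(c.round(1),a,'z021',atz(C,c,.021)[:2].round(4),'z.08',atz(C,c,z)[:2].round(4),np.linalg.norm(e).round(4),(np.degrees(np.arctan2(e[1],e[0]))%180).round(1))
go([.5704,-.0265,.031],np.radians(79.2))
cv2.imwrite('pics/w3.png',im[:,:,::-1])
E
```

```text
time: 3.95
time: 4.2
[460.1 166.2] 539 z021 [ 0.5887 -0.1243] z.08 [ 0.6035 -0.102 ] 0.0176 79.1
[447.6 277. ] 407 z021 [ 0.517  -0.1107] z.08 [ 0.5527 -0.0924] 0.017 79.1
t 4.25 pos [ 0.5707 -0.0341  0.0979] shift [-0.0017 -0.0074  0.0669] twist -0.0007 joint6 1.5 dist 0.067
```

View pics/w3.png

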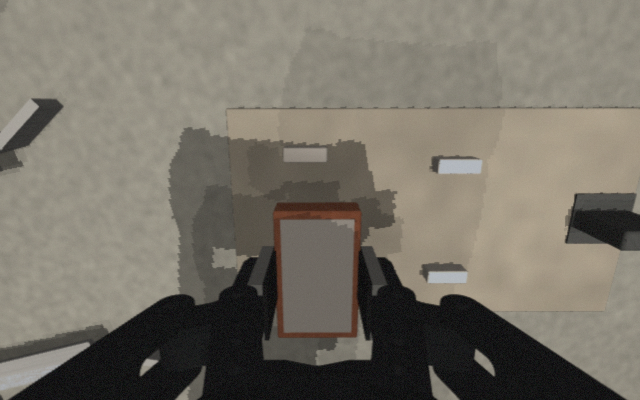

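The tile is held level, with its top-face corners at about (274,212) and (360,212) and its near edge at y≈338. The left flare of the dock is at upper left and the plate lies below.

```bash
python3 - <<'E'
from h import *
c=eyes.camera_info('wrist');T=c['T_tool_cam'];C=(c,T[:3,3],T[:3,:3])
for z in (.0045,.0065):
  p=np.array([atz(C,q,z) for q in [(274.5,211),(360,211),(357.5,338),(277,338)]]); print(z,(p*1000).round(1).tolist(),(p.mean(0)*1000).round(1))
E
```

```text
0.0045 [[29.6, -16.4, 4.5], [29.6, 17.6, 4.5], [-29.4, 18.5, 4.5], [-29.4, -17.3, 4.5]] [0.1 0.6 4.5]
0.0065 [[29.0, -16.6, 6.5], [29.0, 17.8, 6.5], [-30.9, 18.7, 6.5], [-30.9, -17.6, 6.5]] [-1.   0.6  6.5]
```

```bash
python3 -m pendant '[-0.0015,-0.0075,0.03,0,-0.0015,-0.0075,0.06,0,-0.0015,-0.0075,0.064,0,-0.0015,-0.0075,0.064,0,-0.0015,-0.0075,0.064,0]'; python3 -c "
from h import *
go([.571,-.0267,.030],np.radians(79.2))"
```

```text
time: 4.67
eef_pos: [0.5717, -0.0262, 0.0352]
eef_rot: [3.127, -0.298, 0.002]
force: [0.7, -0.2, 0.5]
width: 0.0341
grasp_force: 60.4
t 4.67 pos [ 0.5717 -0.0262  0.0352] shift [-0.0006  0.0007  0.0052] twist -0.0005 joint6 1.52 dist 0.005
```

```bash
python3 -m pendant '[-0.0005,0.0005,0.003,0,-0.0005,0.0005,0.0053,0,-0.0005,0.0005,0.0053,0]'; python3 -c "
from h import *
go([.571,-.0267,.030],np.radians(79.2))"
```

```text
time: 4.92
eef_pos: [0.5711, -0.0259, 0.0297]
eef_rot: [3.127, -0.297, 0.002]
force: [1.1, -0.7, -0.1]
width: 0.0346
grasp_force: 60.4
t 4.92 pos [ 0.5711 -0.0259  0.0297] shift [ 0.      0.0008 -0.0003] twist -0.0002 joint6 1.52 dist 0.001
```

```bash
python3 -m pendant '[0,0.0005,0,0,0,0.0005,0,0,0,0.0005,0,0]' 50|tail -3;python3 -m pendant '[0,0,-0.03,0,0,0,-0.07,0,0,0,-0.11,0,0,0,-0.13,0,0,0,-0.13,0]' |head -2; python3 -c "
from h import *
go([.594,-.336,.10],np.radians(79))"
```

```text
force: [0.7, 0.4, -0.7]
width: 0.0501
grasp_force: 0.0
time: 5.58
eef_pos: [0.5743, -0.0269, 0.1658]
t 5.58 pos [ 0.5743 -0.0269  0.1658] shift [0.0765 0.2999 0.0669] twist 0.0011 joint6 1.52 dist 0.317
```

```bash
python3 -m pendant '[0.038,0.15,0,0,0.038,0.15,0,0,0.038,0.15,0.02,0,0.038,0.15,0.03,0,0.038,0.15,0.03,0]' 60|head -1;python3 -m pendant '[0.038,0.15,0.035,0,0.038,0.15,0.035,0,0.038,0.15,0.035,0,0.038,0.15,0.035,0,0.038,0.15,0.035,0]' |head -2;python3 -m pendant '[0,0,0,0,0,0,0,0]' |head -2; python3 - <<'E'
from h import *
s=readout.observe();C=cam('wrist',s);im=eyes.capture('wrist');cv2.imwrite('pics/w4.png',im[:,:,::-1])
for c,a,r in white(im,amin=60,amax=20000): print(c.round(1),a,'z014',atz(C,c,.014)[:2].round(4),r)
go([.594,-.336,.020],np.radians(79))
E
```

```text
time: 6.0
time: 6.42
eef_pos: [0.5876, -0.3399, 0.0917]
time: 6.58
eef_pos: [0.5886, -0.3342, 0.0931]
[  7.2 282.1] 168 z014 [ 0.5847 -0.1237] ((7.5, 282.0), (10.0, 15.0), 90.0)
[568. 333.] 249 z014 [ 0.4747 -0.4904] ((568.0366821289062, 329.82928466796875), (28.57979965209961, 15.617377281188965), 38.65980911254883)
[ 13.3 374.8] 134 z014 [ 0.5137 -0.0956] ((14.5, 375.0), (21.0, 8.0), -0.0)
t 6.63 pos [ 0.5888 -0.3337  0.0935] shift [0.0056 0.0014 0.0735] twist 0.0013 joint6 1.08 dist 0.074
```

```bash
python3 -m pendant '[0.0055,0.0015,0.03,0,0.0055,0.0015,0.06,0,0.0055,0.0015,0.073,0,0.0055,0.0015,0.073,0,0.0055,0.0015,0.073,0]' |head -2;python3 -m pendant '[0,0,0,0]' |head -2; python3 - <<'E'
from h import *
go([.594,-.336,.020],np.radians(79))
E
```

```text
time: 7.05
eef_pos: [0.5939, -0.3363, 0.0208]
time: 7.13
eef_pos: [0.5951, -0.3378, 0.0229]
t 7.13 pos [ 0.5951 -0.3378  0.0229] shift [-0.0015 -0.0016  0.0029] twist 0.0012 joint6 1.08 dist 0.004
```

```bash
python3 -m pendant '[0,0,0,0,0,0,0,0]' |head -2; python3 - <<'E'
from h import *
go([.594,-.336,.020],np.radians(79))
E
```

```text
time: 7.3
eef_pos: [0.5951, -0.3383, 0.0231]
t 7.3 pos [ 0.5951 -0.3383  0.0231] shift [-0.0015 -0.002   0.0031] twist 0.0011 joint6 1.08 dist 0.004
```

```bash
python3 -m pendant '[-0.0015,-0.002,0.003,0.001,-0.0015,-0.002,0.003,0.001,-0.0015,-0.002,0.003,0.001]' |head -2; python3 -m pendant '[0,0,0,0,0,0,0,0,0,0,0,0,0,0,0,0,0,0,0,0]' 25; python3 -m pendant '[0,0,-0.04,0,0,0,-0.08,0,0,0,-0.1,0,0,0,-0.1,0,0,0,-0.1,0]'; python3 - <<'E'
from h import *
go([.5535,-.117,.12],np.radians(79.2))
E
```

```text
time: 7.55
eef_pos: [0.5928, -0.3351, 0.018]
time: 7.97
eef_pos: [0.5933, -0.3357, 0.0185]
eef_rot: [3.127, -0.301, 0.001]
force: [-0.3, 0.5, 4.2]
width: 0.0432
grasp_force: 61.4
time: 8.38
eef_pos: [0.5935, -0.3357, 0.1192]
eef_rot: [3.126, -0.301, 0.003]
force: [-0.1, -0.6, -1.6]
width: 0.0431
grasp_force: 61.2
t 8.38 pos [ 0.5935 -0.3357  0.1192] shift [-0.0809 -0.2071 -0.0012] twist -0.0011 joint6 1.08 dist 0.222
```

```bash
python3 -m pendant '[-0.04,-0.104,0,0,-0.04,-0.104,0,0,-0.081,-0.207,0,0,-0.081,-0.207,0,0,-0.081,-0.207,0,0]' |head -2; python3 -m pendant '[-0.018,-0.045,0,0,-0.018,-0.045,0,0]'|head -2; python3 - <<'E'
from h import *
go([.5535,-.117,.10],np.radians(79.2))
E
```

```text
time: 8.8
eef_pos: [0.553, -0.128, 0.1151]
time: 8.97
eef_pos: [0.5426, -0.0768, 0.1145]
t 8.97 pos [ 0.5426 -0.0768  0.1145] shift [0.0184 0.0375 0.0143] twist 0.0003 joint6 1.41 dist 0.044
```

```bash
python3 -m pendant '[0.018,0.038,0.014,0,0.018,0.038,0.014,0,0.018,0.038,0.014,0,0.018,0.038,0.014,0,0.018,0.038,0.014,0]' |head -2; python3 -m pendant '[0,0,0,0,0,0,0,0]'|head -2; python3 - <<'E'
from h import *
s=readout.observe();C=cam('wrist',s);im=eyes.capture('wrist');cv2.imwrite('pics/w5.png',im[:,:,::-1])
for c,a,r in white(im,amin=60,amax=20000): print(c.round(1),a,'z021',atz(C,c,.021)[:2].round(4),'z023',atz(C,c,.023)[:2].round(4))
go([.5535,-.117,.10],np.radians(79.2))
E
```

```text
time: 9.38
eef_pos: [0.5561, -0.1233, 0.103]
time: 9.55
eef_pos: [0.5567, -0.1232, 0.104]
[150.7 158.8] 373 z021 [ 0.6138 -0.0315] z023 [ 0.6139 -0.0325]
[149.5 222.8] 1676 z021 [ 0.5745 -0.0175] z023 [ 0.575  -0.0186]
t 9.6 pos [ 0.5568 -0.1233  0.1041] shift [-0.0044 -0.0055  0.0041] twist -0.001 joint6 1.35 dist 0.008
```

View pics/w5.png

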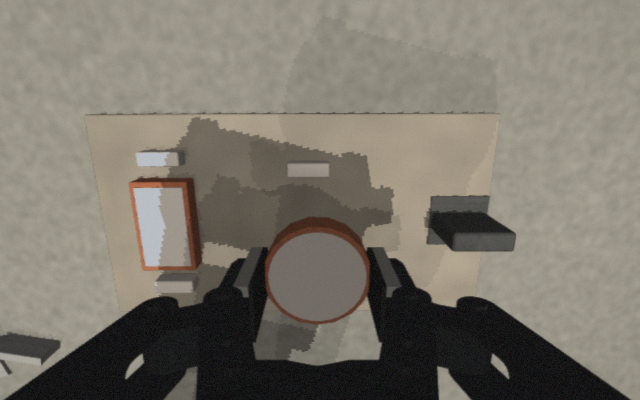

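The disc is held level, centred near (318,277). The tile lies between the wide stops, with its top face spanning about (133,182) to (192,267).

```bash
python3 - <<'E'
from h import *
c=eyes.camera_info('wrist');T=c['T_tool_cam'];C=(c,T[:3,3],T[:3,:3])
for q in [(318.5,277),(268,277),(369,277),(318.5,231),(318.5,323)]: print((atz(C,q,.0045)*1000).round(1))
C=cam('wrist')
tl=[(133,182),(187,181),(194,267),(141,269)]
w=np.array([atz(C,p,.023)[:2] for p in tl]);print('tile',w.mean(0),[np.linalg.norm(w[i]-w[(i+1)%4]).round(4) for i in range(4)])
for n,p in [('FL',(158,157)),('FR',(174,285)),('BL',(308,170))]: print(n,atz(C,p,.021)[:2].round(4))
E
```

```text
[0.6 1.1 4.5]
[  0.6 -20.1   4.5]
[ 0.6 22.3  4.5]
[21.2  1.1  4.5]
[-21.7   1.1   4.5]
tile [ 0.57102499 -0.0268657 ] [np.float64(0.0334), np.float64(0.0581), np.float64(0.0353), np.float64(0.059)]
FL [ 0.6141 -0.0362]
FR [ 0.5287 -0.0194]
BL [ 0.5888 -0.1243]
```

```bash
python3 - <<'E'
from h import *
go([.554,-.1172,.033],np.radians(79.2))
E
python3 -m pendant '[-0.004,-0.0055,0.02,0,-0.004,-0.0055,0.05,0,-0.004,-0.0055,0.07,0,-0.004,-0.0055,0.07,0,-0.004,-0.0055,0.07,0]'|head -2;  python3 -m pendant '[0,0,0,0,0,0,0,0]'|head -3; python3 - <<'E'
from h import *
go([.554,-.1172,.028],np.radians(79.2))
E
```

```text
t 9.6 pos [ 0.5568 -0.1233  0.1041] shift [-0.0039 -0.0054  0.0711] twist -0.001 joint6 1.35 dist 0.071
time: 10.02
eef_pos: [0.5533, -0.1169, 0.0334]
time: 10.18
eef_pos: [0.5554, -0.1179, 0.036]
eef_rot: [3.126, -0.301, 0.005]
t 10.18 pos [ 0.5554 -0.1179  0.036 ] shift [-0.0016 -0.0004  0.008 ] twist -0.0011 joint6 1.35 dist 0.008
```

```bash
python3 -m pendant '[-0.0014,-0.0004,0.004,0,-0.0014,-0.0004,0.007,0,-0.0014,-0.0004,0.007,0,-0.0014,-0.0004,0.007,0]'|head -4; python3 - <<'E'
from h import *
go([.554,-.1172,.028],np.radians(79.2))
E
```

```text
time: 10.52
eef_pos: [0.5532, -0.1169, 0.0275]
eef_rot: [3.127, -0.301, 0.002]
force: [0.4, -0.2, 1.3]
t 10.52 pos [ 0.5532 -0.1169  0.0275] shift [ 0.0008  0.0001 -0.0005] twist -0.0011 joint6 1.35 dist 0.001
```

```bash
python3 -m pendant '[0,0,0,0,0,0,0,0,0,0,0,0]' 60|tail -2;python3 -m pendant '[0,0,-0.03,0,0,0,-0.07,0,0,0,-0.11,0,0,0,-0.15,0,0,0,-0.18,0]' |head -2; python3 -m pendant '[-0.02,-0.14,-0.06,0,-0.02,-0.14,-0.06,0,-0.02,-0.14,-0.06,0,-0.02,-0.14,-0.06,0,-0.02,-0.14,-0.06,0]' |head -2; python3 -m pendant '[0,0,0,0,0,0,0,0,0,0,0,0]'|head -2; python3 - <<'E'
from h import *
s=readout.observe();np.save('s6.npy',s,allow_pickle=True);C=cam('wrist',s);im=eyes.capture('wrist');cv2.imwrite('pics/w6.png',im[:,:,::-1])
t=eyes.capture('top');cv2.imwrite('pics/top6.png',t[:,:,::-1])
print(s['eef_pos'],s['time'])
for c,a,r in white(im,amin=40,amax=3000): print(c.round(1),a,'z021',atz(C,c,.021)[:2].round(4),'z023',atz(C,c,.023)[:2].round(4),r[2])
T=cam('top')
for c,a,r in white(t,amin=8): 
    if 290<c[0]<470 and 150<c[1]<260:print('top',c.round(1),a,'z021',atz(T,c,.021)[:2].round(4),'z023',atz(T,c,.023)[:2].round(4))
E
```

```text
width: 0.0597
grasp_force: 0.0
time: 11.18
eef_pos: [0.5533, -0.1169, 0.2106]
time: 11.6
eef_pos: [0.5606, 0.0286, 0.2702]
time: 11.85
eef_pos: [0.5592, 0.0237, 0.2659]
[0.559233   0.02365998 0.26585491] 11.85
[362.1 110.5] 128 z021 [ 0.6128 -0.0352] z023 [ 0.6129 -0.0349] 90.0
[450.1 116.7] 126 z021 [ 0.589  -0.1245] z023 [ 0.5892 -0.1238] 90.0
[361.5 150.8] 1078 z021 [ 0.5717 -0.0279] z023 [ 0.572  -0.0277] 90.0
[447.2 151.3] 989 z021 [ 0.5534 -0.1182] z023 [ 0.5538 -0.1175] 90.0
[443.  185.1] 107 z021 [ 0.517  -0.1103] z023 [ 0.5176 -0.1097] 90.0
[360.5 191.2] 87 z021 [ 0.5277 -0.0198] z023 [ 0.5282 -0.0196] 90.0
top [331.9 170.8] 13 z021 [ 0.6132 -0.0405] z023 [ 0.613  -0.0405]
top [331.2 179.8] 22 z021 [ 0.5888 -0.0384] z023 [ 0.5887 -0.0385]
top [362.8 178.9] 25 z021 [ 0.5907 -0.1238] z023 [ 0.5906 -0.1237]
top [360.4 192.1] 169 z021 [ 0.5552 -0.1171] z023 [ 0.5551 -0.117 ]
top [328.5 194.6] 14 z021 [ 0.5487 -0.0311] z023 [ 0.5486 -0.0311]
top [324.4 202. ] 20 z021 [ 0.5287 -0.0201] z023 [ 0.5287 -0.0202]
top [358.1 205.7] 26 z021 [ 0.5185 -0.1107] z023 [ 0.5184 -0.1106]
```

View pics/w6.png

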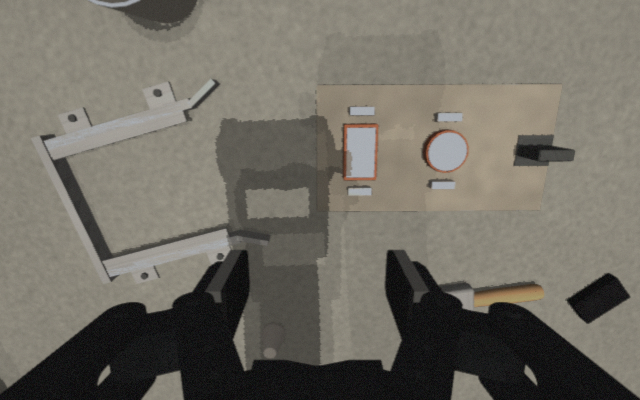

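The wrist view shows the tile (361,151) and disc (447,151) on the plate and the fin at (545,153). The dock is on the left: back stop from (40,140) to (110,280), lips from (50,150) to (187,115) and from (105,268) to (230,240).

```bash
python3 -c "
import cv2
i=cv2.imread('pics/w6.png')[72:292,20:285]; cv2.imwrite('pics/w6c.png',cv2.resize(i,None,fx=2.7,fy=2.7,interpolation=cv2.INTER_CUBIC))"
```

```text
(no output)
```

View pics/w6c.png

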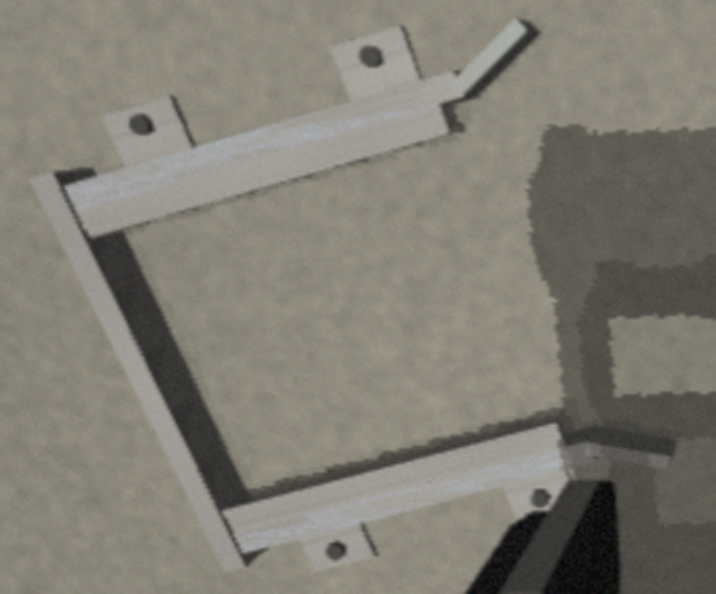

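Crop readings: upper lip inner edge (93,237)–(450,131), lower lip inner edge (224,512)–(560,424), back stop inner top edge (57,178)–(244,562).

```bash
python3 - <<'E'
from h import *
C=cam('wrist',np.load('s6.npy',allow_pickle=True).item()); T=cam('top')
k=lambda p:(20+(p[0]+.5)/2.7-.5,72+(p[1]+.5)/2.7-.5); q=lambda p:(200+(p[0]+.5)/2.66-.5,125+(p[1]+.5)/2.66-.5)
W=lambda p,z:atz(C,k(p),z)[:2]; V=lambda p,z:atz(T,q(p),z)[:2]
def fit(ob):
    def res(v):
        c,s=np.cos(v[2]),np.sin(v[2]); r=[]
        for w,x,y in ob:
            d=w-v[:2]; lx,ly=c*d[0]+s*d[1],-s*d[0]+c*d[1]
            if x is not None:r.append(lx-x)
            if y is not None:r.append(ly-y)
        return 1000*np.array(r)
    f=least_squares(res,[.57,.14,1.6]); v=f.x; h=v[:2]+.165*np.array([np.cos(v[2]),np.sin(v[2])])
    print('mouth',v[:2].round(4),'yaw',np.degrees(v[2]).round(2),'home',h.round(4),f.fun.round(1))
fit([(W((93,237),.02),None,-.062),(W((450,131),.02),.01,-.062),(W((224,512),.02),None,.062),(W((560,424),.02),.01,.062),(W((57,178),.022),.165,None),(W((244,562),.022),.165,None)])
fit([(V((22,108),.02),None,-.062),(V((168,100),.02),.01,-.062),(V((30,232),.02),None,.062),(V((174,222),.02),.01,.062),(V((18,90),.022),.165,None),(V((26,254),.022),.165,None)])
go([.533,-.2155,.12],np.radians(169.2))
E
```

```text
mouth [0.5766 0.1328] yaw 94.34 home [0.5641 0.2973] [-0.6  0.1 -1.   0.6 -0.5  1.   0.   0.5]
mouth [0.5758 0.1336] yaw 93.18 home [0.5666 0.2983] [-1.9  0.2 -0.4  2.   0.6  0.4 -0.3 -0.5]
t 11.95 pos [0.5594 0.0235 0.266 ] shift [0.0204 0.2396 0.146 ] twist 0.4983 joint6 1.6 dist 0.281
```

```bash
python3 -m pendant '[0.015,0.18,0.04,-0.195,0.015,0.18,0.04,-0.195,0.015,0.18,0.04,-0.195,0.015,0.18,0.04,-0.195,0.015,0.18,0.04,-0.195]' 50|head -2;python3 -m pendant '[0,0,0,-0.19,0,0,0,-0.19,0,0,0,-0.19,0,0,0,-0.19,0,0,0,-0.19]'|head -2; python3 -c "
from h import *
go([.535,-.2156,.12],np.radians(169.2))"
```

```text
time: 12.37
eef_pos: [0.539, -0.1581, 0.2258]
time: 12.78
eef_pos: [0.5396, -0.156, 0.2263]
t 12.78 pos [ 0.5396 -0.156   0.2263] shift [-0.0525  0.0287  0.1063] twist -0.1229 joint6 0.09 dist 0.122
```

```bash
python3 -m pendant '[-0.0525,0.0287,0.106,-0.123,-0.0525,0.0287,0.106,-0.123,-0.0525,0.0287,0.106,-0.123,-0.0525,0.0287,0.106,-0.123,-0.0525,0.0287,0.106,-0.123]'|head -2;python3 -m pendant '[0,0,0,0,0,0,0,0,0,0,0,0]'|head -2; python3 - <<'E'
from h import *
s=readout.observe();C=cam('wrist',s);im=eyes.capture('wrist');cv2.imwrite('pics/w7.png',im[:,:,::-1])
for c,a,r in white(im,amin=40,amax=3000): print(c.round(1),a,'z021',atz(C,c,.021)[:2].round(4),'z023',atz(C,c,.023)[:2].round(4))
go([.535,-.2156,.033],np.radians(169.2))
print([proj(C,[.535+.187*a,-.2156+.982*a,.049]).round(0) for a in(-.018,.018)])
E
```

```text
time: 13.2
eef_pos: [0.5335, -0.215, 0.1185]
time: 13.45
eef_pos: [0.5367, -0.2148, 0.1234]
[369.8  51.2] 528 z021 [ 0.5891 -0.1227] z023 [ 0.5887 -0.1229]
[253.2  58.1] 207 z021 [ 0.518  -0.1129] z023 [ 0.5182 -0.1132]
[634.5 359. ] 281 z021 [ 0.7627 -0.3878] z023 [ 0.7608 -0.3856]
t 13.5 pos [ 0.5366 -0.2147  0.1231] shift [-0.0011 -0.0017  0.0901] twist -0.0011 joint6 -0.38 dist 0.09
[array([313., 250.]), array([312., 195.])]
```

```bash
python3 -m pendant '[-0.001,-0.0015,0.03,0,-0.001,-0.0015,0.06,0,-0.001,-0.0015,0.085,0,-0.001,-0.0015,0.088,0,-0.001,-0.0015,0.088,0]'|head -4;python3 -m pendant '[0,0,0,0,0,0,0,0,0,0,0,0]'|head -4; python3 - <<'E'
from h import *
go([.535,-.2156,.033],np.radians(169.2))
E
```

```text
time: 13.92
eef_pos: [0.5332, -0.2145, 0.0324]
eef_rot: [-2.422, -1.997, 0.001]
force: [0.6, 0.4, -0.4]
time: 14.17
eef_pos: [0.5352, -0.2161, 0.0352]
eef_rot: [2.421, 1.996, 0.002]
force: [-0.2, 0.6, 0.3]
t 14.17 pos [ 0.5352 -0.2161  0.0352] shift [ 0.0005 -0.0003  0.0022] twist -0.0012 joint6 -0.39 dist 0.002
```

```bash
python3 -m pendant '[0,0,0,0,0,0,0,0,0,0,0,0,0,0,0,0,0,0,0,0]' 0; python3 - <<'E'
from h import *
go([.5962,-.1512,.035],np.radians(4+180))
E
```

```text
time: 14.58
eef_pos: [0.5339, -0.2155, 0.0336]
eef_rot: [2.423, 1.999, -0.001]
force: [-2.9, 0.7, 5.2]
width: 0.0111
grasp_force: 59.9
t 14.58 pos [ 0.5339 -0.2155  0.0336] shift [ 0.075   0.049  -0.0014] twist -0.0831 joint6 -0.39 dist 0.09
```

```bash
python3 -m pendant '[0.003,0.002,0,-0.003,0.009,0.006,0,-0.01,0.015,0.01,0,-0.016,0.02,0.013,0,-0.022,0.025,0.016,0,-0.028]'|head -4; python3 - <<'E'
from h import *
go([.5962,-.1512,.0345],np.radians(4+180))
E
```

```text
time: 15.0
eef_pos: [0.5546, -0.1954, 0.0336]
eef_rot: [2.332, 2.102, -0.002]
force: [-2.6, -5.7, 3.4]
t 15.0 pos [ 0.5546 -0.1954  0.0336] shift [ 0.0483  0.0368 -0.001 ] twist -0.0552 joint6 -0.43 dist 0.061
```

```bash
python3 -m pendant '[0.005,0.004,0,-0.0055,0.01,0.0075,0,-0.011,0.015,0.011,0,-0.0165,0.02,0.015,0,-0.022,0.025,0.0185,0,-0.028]'|head -1; python3 - <<'E'
from h import *
go([.5962,-.1512,.0345],np.radians(4+180))
E
```

```text
time: 15.42
t 15.42 pos [ 0.5756 -0.1726  0.0337] shift [ 0.0217  0.0203 -0.0009] twist -0.027 joint6 -0.46 dist 0.03
```

```bash
python3 -m pendant '[0.005,0.005,0,-0.006,0.01,0.01,0,-0.012,0.015,0.014,0,-0.018,0.019,0.018,0,-0.023,0.0215,0.02,0,-0.027]'|head -1; python3 -m pendant '[0,0,0,0,0,0,0,0,0,0,0,0]'; python3 - <<'E'
from h import *
go([.5962,-.1512,.0345],np.radians(4+180))
E
```

```text
time: 15.83
time: 16.08
eef_pos: [0.5964, -0.1508, 0.0337]
eef_rot: [2.142, 2.294, -0.0]
force: [1.3, -4.6, 2.5]
width: 0.0115
grasp_force: 59.3
t 16.08 pos [ 0.5964 -0.1508  0.0337] shift [-0.0004 -0.0002 -0.0008] twist -0.0004 joint6 -0.5 dist 0.001
```

```bash
cat >> h.py <<'E'
def chk(name=None):
    """expected vs seen, top camera, from gripped fin pose"""
    s=readout.observe(); Rt=R.from_rotvec(s['eef_rot']).as_matrix(); f=Rt[:2,0]; l=np.array([-f[1],f[0]]); h=np.array(s['eef_pos'])[:2]
    im=eyes.capture('top'); T=cam('top')
    if name: cv2.imwrite(name,im[:,:,::-1])
    B=white(im,amin=6,thr=165)
    print('yaw',np.degrees(np.arctan2(f[1],f[0])).round(2),'front',(h+.24*f).round(4))
    for c,a,r in B:
        w=atz(T,c,.022)[:2]-h; x,y=w@f-.11,w@l
        if abs(x)<.14 and abs(y)<.08: print(c.round(1),a,'tray xy mm',(1000*x).round(1),(1000*y).round(1))
E
python3 -c "
from h import *
chk('pics/top8.png')
im=cv2.imread('pics/top8.png')[130:240,190:440]; cv2.imwrite('pics/t8c.png',cv2.resize(im,None,fx=3.2,fy=3.2,interpolation=cv2.INTER_CUBIC))"
```

```text
yaw 93.94 front [0.5799 0.0886]
[328.2 152.2] 12 tray xy mm 5.1 -75.3
[300.4 165.4] 30 tray xy mm 82.8 -45.2
[334.9 165.1] 28 tray xy mm -10.1 -39.0
[301.5 181.6] 211 tray xy mm 83.0 -1.0
[334.9 178.4] 151 tray xy mm -7.7 -3.0
[335.2 192.2] 13 tray xy mm -5.8 34.0
[302.6 197.6] 32 tray xy mm 82.9 42.3
```

View pics/t8c.png

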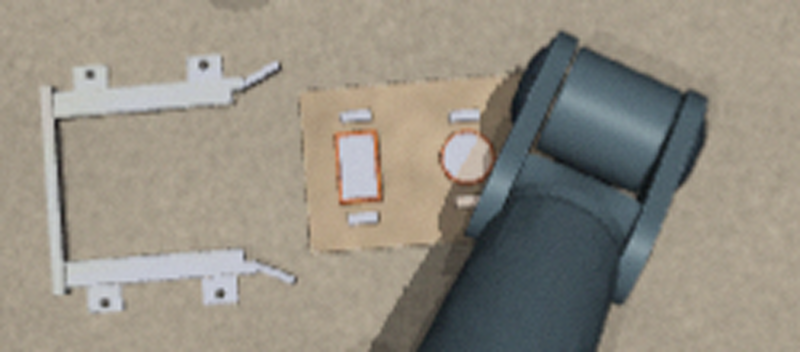

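The view shows the plate about 2 mm high in the picture relative to the dock axis and parallel to it, with both pieces centred. I will shift it 2 mm and enter.

```bash
python3 -m pendant '[0.003,0.0005,0,0,0.008,0.001,0,0,0.014,0.0018,0,0,0.02,0.0018,0,0,0.026,0.0018,0,0]'|head -4; python3 -m pendant '[0.006,0,0,0,0.012,0,0,0,0.018,0,0,0,0.022,0,0,0,0.024,0,0,0]'|head -4;  python3 -c "
from h import *
chk()
go([.5754,-.1063+.09,.0337],np.radians(184))"
```

```text
time: 16.55
eef_pos: [0.5962, -0.1249, 0.0337]
eef_rot: [2.143, 2.293, -0.001]
force: [0.4, -7.2, 2.6]
time: 16.97
eef_pos: [0.5946, -0.1006, 0.0336]
eef_rot: [2.143, 2.294, -0.0]
force: [0.5, -7.2, 3.4]
yaw 93.91 front [0.5782 0.1389]
[262.9 166.4] 15 tray xy mm 134.7 -48.3
[282.  165.9] 27 tray xy mm 82.6 -45.8
[316.1 166.1] 28 tray xy mm -9.6 -38.4
[282.8 182. ] 203 tray xy mm 83.2 -2.0
[316.2 178.7] 152 tray xy mm -7.4 -4.1
[315.5 193.5] 8 tray xy mm -2.8 35.5
[284.4 198.1] 33 tray xy mm 81.9 41.9
[276.1 210. ] 10 tray xy mm 106.5 72.2
t 17.02 pos [ 0.5945 -0.1004  0.0336] shift [ 0.0852 -0.0134 -0.0002] twist -0.0005 joint6 -0.42 dist 0.086
```

```bash
python3 -m pendant '[0.002,0.002,0,0,0.004,0.003,0,0,0.006,0.0035,0,0]'|head -4;  python3 -c "
from h import *
go([.588,-.0564,.0337],np.radians(184))"
```

```text
time: 17.27
eef_pos: [0.5972, -0.0951, 0.0337]
eef_rot: [2.142, 2.296, -0.003]
force: [-1.7, -9.9, 4.4]
t 17.27 pos [ 0.5972 -0.0951  0.0337] shift [ 0.0393 -0.0065 -0.0002] twist -0.0001 joint6 -0.41 dist 0.04
```

```bash
python3 -m pendant '[-0.004,-0.001,0,0,-0.01,-0.003,0,0,-0.014,-0.005,0,0,-0.016,-0.0065,0,0,-0.016,-0.0065,0,0]'|head -4;  python3 -c "
from h import *
chk('pics/top9.png')
go([.588,-.0564,.0337],np.radians(184))"
```

```text
time: 17.68
eef_pos: [0.5924, -0.1085, 0.0336]
eef_rot: [-2.147, -2.293, -0.006]
force: [2.6, 4.5, 4.6]
yaw 93.78 front [0.5766 0.131 ]
[328.1 152.1] 9 tray xy mm -36.8 -76.4
[264.3 164.6] 19 tray xy mm 138.4 -55.1
[285.1 166.1] 28 tray xy mm 82.0 -46.9
[318.9 166.1] 28 tray xy mm -9.2 -40.3
[265.5 174.3] 10 tray xy mm 136.7 -28.5
[285.6 182.1] 208 tray xy mm 83.4 -3.3
[319.4 179.5] 158 tray xy mm -8.2 -3.9
[319.2 193.2] 13 tray xy mm -5.2 32.8
[287.1 198.2] 30 tray xy mm 82.3 40.3
t 17.73 pos [ 0.5924 -0.1085  0.0336] shift [ 0.0523 -0.001   0.0001] twist -0.0012 joint6 -0.44 dist 0.052
```

```bash
python3 - <<'E'
import cv2,numpy as np
for n in('top8','top9'):
    g=cv2.cvtColor(cv2.imread(f'pics/{n}.png'),cv2.COLOR_BGR2GRAY).astype(float)
    for x in (215,230,245,255): print(n,'col',x,'rows150-170',g[150:172,x].astype(int),'rows 203-225',g[203:226,x].astype(int))
b=cv2.imread('pics/top9.png').astype(int)
for x in(275,295,305): print('tray col',x,'sat',[int(v[2]-v[0]) for v in b[148:164,x]],[int(v[2]-v[0]) for v in b[200:216,x]])
E
```

```text
top8 col 215 rows150-170 [167 198 200 201 199 196 199 198 198 195 199 198 199 195 196 174 130 144
 153 150 149 151] rows 203-225 [154 154 154 152 156 163 160 161 168 189 199 197 198 199 200 198 159 150
 157 154 155 160 158]
top8 col 230 rows150-170 [160 164 161 158 157 163 163 182 198 198 198 199 199 200 168 124 146 162
 158 157 151 153] rows 203-225 [153 150 153 158 160 161 150 178 196 199 198 199 199 199 198 145 149 165
 165 161 165 161 157]
top8 col 245 rows150-170 [159 160 157 159 163 174 192 198 194 197 196 199 198 151 121 158 157 158
 161 158 152 151] rows 203-225 [167 164 164 164 161 151 183 197 197 199 199 200 199 198 161 150 160 155
 155 160 165 166 158]
top8 col 255 rows150-170 [166 193 198 200 199 199 197 196 200 196 198 198 157 117 149 152 154 152
 158 159 157 155] rows 203-225 [160 158 160 159 150 161 187 197 198 200 199 199 199 172 187 199 200 198
 199 200 201 179 165]
top9 col 215 rows150-170 [169 194 197 196 199 197 194 195 194 195 192 193 196 195 194 172 129 144
 148 150 147 148] rows 203-225 [151 149 150 154 158 158 163 159 164 190 196 197 198 200 197 194 154 152
 1
[... 435 characters left out ...]
51 156 159
 158 159 166 162 158]
top9 col 255 rows150-170 [163 191 196 195 198 200 197 197 197 195 194 196 155 119 150 154 150 152
 157 154 157 152] rows 203-225 [160 160 156 156 151 158 185 199 199 196 198 197 197 171 183 198 196 199
 198 198 195 177 163]
tray col 275 sat [27, 1, -17, -11, -2, 17, 24, 24, 27, 28, 34, 44, 48, 46, 48, 48] [50, 46, 51, 48, 46, 50, 49, 46, 43, 32, 26, 28, 26, 15, -12, -14]
tray col 295 sat [28, 29, 27, 28, 29, 28, 26, 29, 29, 38, 48, 48, 50, 51, 50, 52] [45, 46, 46, 46, 51, 47, 51, 38, 29, 27, 30, 28, 28, 31, 29, 30]
tray col 305 sat [29, 27, 28, 30, 30, 28, 29, 28, 33, 41, 46, 47, 48, 48, 51, 45] [47, 48, 49, 50, 47, 49, 47, 35, 29, 28, 31, 29, 29, 25, 29, 28]
```

```bash
python3 -m pendant '[0.004,-0.0005,0,0,0.01,-0.001,0,-0.001,0.016,-0.001,0,-0.002,0.022,-0.001,0,-0.002,0.028,-0.001,0,-0.002]'|head -4; python3 -m pendant '[0.005,0,0,0,0.01,0,0,0,0.015,0,0,0,0.02,0,0,0,0.024,0,0,0]'|head -4; python3 -c "
from h import *
chk('pics/top10.png')
go([.5781,.0087,.0337],np.radians(184.1))"
```

```text
time: 18.15
eef_pos: [0.5893, -0.0832, 0.0336]
eef_rot: [2.135, 2.301, -0.001]
force: [0.2, -7.8, 3.3]
time: 18.57
eef_pos: [0.5875, -0.0592, 0.0336]
eef_rot: [2.135, 2.301, -0.001]
force: [0.2, -7.0, 3.2]
yaw 94.28 front [0.5696 0.1801]
[280.5 156.1] 17 tray xy mm 42.5 -78.0
[305.4 155. ] 7 tray xy mm -25.1 -75.4
[267.3 169. ] 29 tray xy mm 81.1 -45.8
[301.2 168.9] 30 tray xy mm -10.8 -38.7
[300.  181.3] 123 tray xy mm -5.0 -5.3
[267.5 185.1] 207 tray xy mm 83.5 -2.2
[269.1 201.3] 31 tray xy mm 82.5 41.8
t 18.62 pos [ 0.5874 -0.0586  0.0336] shift [ 0.0678 -0.0043 -0.0002] twist 0.0011 joint6 -0.36 dist 0.068
```

```bash
python3 -m pendant '[0.004,0,0,0,0.01,0.0005,0,0,0.016,0.001,0,0,0.022,0.001,0,0,0.028,0.001,0,0]'|head -4; python3 -m pendant '[0.006,0,0,0,0.012,0,0,0,0.018,0,0,0,0.024,0,0,0,0.03,0,0,0]'|head -4; python3 - <<'E'
from h import *
chk('pics/top11.png')
g=cv2.cvtColor(cv2.imread('pics/top11.png'),cv2.COLOR_BGR2GRAY).astype(int)
b=cv2.imread('pics/top11.png').astype(int)
for x in(225,235,245): print(x,[int(v[2]-v[0]) for v in b[186,205:250]]) if x==225 else None
E
```

```text
time: 19.03
eef_pos: [0.5864, -0.0313, 0.0337]
eef_rot: [2.135, 2.301, -0.001]
force: [0.7, -8.0, 3.1]
time: 19.45
eef_pos: [0.5842, -0.0014, 0.0337]
eef_rot: [2.135, 2.301, -0.001]
force: [1.0, -7.8, 3.8]
yaw 94.28 front [0.5663 0.238 ]
[228.4 160.3] 1307 tray xy mm 127.8 -77.3
[279.7 155.2] 10 tray xy mm -13.3 -79.5
[245.2 170.3] 31 tray xy mm 83.7 -46.3
[277.4 170.1] 19 tray xy mm -4.1 -39.5
[246.3 186.5] 207 tray xy mm 83.7 -1.8
[276.6 182.3] 68 tray xy mm 0.5 -6.7
[247.9 202.1] 28 tray xy mm 82.4 40.5
[239.2 216.5] 798 tray xy mm 108.8 77.8
225 [-4, -1, -1, 4, 13, 22, 24, 26, 24, 27, 25, 28, 28, 26, 26, 24, 26, 28, 26, 26, 28, 26, 24, 28, 25, 30, 43, 45, 45, 45, 46, 46, 48, 48, 45, 100, 11, -11, -14, -14, -16, -16, -16, -12, -15]
```

```bash
python3 -m pendant '[0.005,0,0,0,0.011,0,0,0,0.017,0,0,0,0.023,0,0,0,0.028,0,0,0]'|head -4; python3 -m pendant '[0.005,0,0,0,0.01,0,0,0,0.014,0,0,0,0.017,0,0,0,0.019,0,0,0]'|head -4; python3 -c "
from h import *
chk('pics/top12.png')
b=cv2.imread('pics/top12.png').astype(int); print([int(v[2]-v[0]) for v in b[188,203:225]])"
```

```text
time: 19.92
eef_pos: [0.5821, 0.0266, 0.0337]
eef_rot: [2.135, 2.301, -0.001]
force: [0.8, -7.8, 4.2]
time: 20.33
eef_pos: [0.5806, 0.0455, 0.0336]
eef_rot: [2.135, 2.301, -0.001]
force: [0.0, -9.1, 4.8]
yaw 94.29 front [0.5627 0.2848]
[227.3 164.5] 1081 tray xy mm 84.7 -66.1
[227.9 171.9] 29 tray xy mm 84.4 -45.8
[258.4 172.3] 7 tray xy mm 0.8 -37.9
[229.1 187.9] 200 tray xy mm 84.0 -2.0
[257.3 183.4] 21 tray xy mm 6.1 -8.1
[230.4 203.9] 36 tray xy mm 83.6 41.5
[230.8 217. ] 522 tray xy mm 84.9 77.1
[25, 12, -4, -5, -3, -1, 8, 17, 25, 26, 32, 37, 46, 46, 44, 42, 44, 45, 47, 46, 88, 21]
```

```bash
python3 -m pendant '[0.001,0,0,0,0.003,0,0,0,0.005,0,0,0,0.0065,0,0,0,0.008,0,0,0]'|head -4; python3 -m pendant '[0.0005,0,0,0,0.001,0,0,0,0.0015,0,0,0,0.002,0,0,0,0.0025,0,0,0]'|head -4
```

```text
time: 20.8
eef_pos: [0.5801, 0.0532, 0.0336]
eef_rot: [2.135, 2.301, -0.001]
force: [0.8, -8.3, 4.1]
time: 21.22
eef_pos: [0.5799, 0.0556, 0.0336]
eef_rot: [2.135, 2.301, -0.002]
force: [-0.0, -8.9, 4.7]
```

```bash
python3 -m pendant '[0.0005,0,0,0,0.001,0,0,0,0.0015,0,0,0,0.002,0,0,0,0.0025,0,0,0]'|head -4
```

```text
time: 21.63
eef_pos: [0.5797, 0.0582, 0.0337]
eef_rot: [2.135, 2.301, -0.002]
force: [1.5, -8.0, 4.4]
```

```bash
for i in 1 2; do python3 -m pendant '[0.0005,0,0,0,0.001,0,0,0,0.0015,0,0,0,0.0018,0,0,0,0.002,0,0,0]'|sed -n 2,4p; done
```

```text
eef_pos: [0.5797, 0.0585, 0.0336]
eef_rot: [2.134, 2.3, -0.005]
force: [0.2, -16.7, 3.2]
eef_pos: [0.5796, 0.0586, 0.0337]
eef_rot: [2.132, 2.299, -0.009]
force: [-0.7, -26.2, 4.1]
```

```bash
python3 -m pendant '[-0.001,0,0,0,-0.002,0,0,0,-0.0025,0,0,0]'|sed -n 2,4p; python3 -m pendant '[0,0,0,0,0,0,0,0,0,0,0,0]' 40|sed -n 2,6p; python3 -m pendant '[0,0,-0.02,0,0,0,-0.05,0,0,0,-0.09,0,0,0,-0.13,0,0,0,-0.17,0]'|head -4; python3 -m pendant '[0.04,0,-0.06,0,0.08,0,-0.06,0,0.1,0,-0.06,0,0.1,0,-0.06,0,0.1,0,-0.06,0]'|head -2;python3 -m pendant '[0,0,0,0,0,0,0,0,0,0,0,0]'|head -2; python3 - <<'E'
from h import *
s=readout.observe();C=cam('wrist',s);im=eyes.capture('wrist');cv2.imwrite('pics/w13.png',im[:,:,::-1])
for c,a,r in white(im,amin=40,amax=3000): print(c.round(1),a,'z021',atz(C,c,.021)[:2].round(4),'z023',atz(C,c,.023)[:2].round(4),r)
T=cam('top');im=eyes.capture('top');cv2.imwrite('pics/top13.png',im[:,:,::-1])
for c,a,r in white(im,amin=6): 
    if 180<c[0]<330 and 150<c[1]<230: print('top',c.round(1),a,atz(T,c,.021)[:2].round(4))
E
```

```text
eef_pos: [0.5796, 0.0585, 0.0336]
eef_rot: [2.135, 2.3, -0.003]
force: [0.0, -11.6, 5.2]
eef_pos: [0.5781, 0.0616, 0.0323]
eef_rot: [-2.136, -2.301, 0.001]
force: [0.3, 0.6, -0.6]
width: 0.0398
grasp_force: 0.0
time: 23.38
eef_pos: [0.578, 0.0619, 0.2039]
eef_rot: [-2.135, -2.302, 0.001]
force: [1.2, 0.8, -0.9]
time: 23.8
eef_pos: [0.5709, 0.1631, 0.2633]
time: 24.05
eef_pos: [0.5712, 0.1599, 0.2619]
[320.2  24.2] 1968 z021 [0.5643 0.3033] z023 [0.5643 0.3029] ((320.0, 24.0), (10.0, 184.0), 90.0)
[240.5  55. ] 1186 z021 [0.4879 0.27  ] z023 [0.4883 0.2698] ((236.84742736816406, 53.14329528808594), (42.138309478759766, 39.09599685668945), 87.39744567871094)
[312.5  69.5] 261 z021 [0.5598 0.2618] z023 [0.5598 0.2616] ((314.0, 71.5), (11.0, 44.0), 90.0)
[336.2  85.6] 171 z021 [0.5848 0.2483] z023 [0.5847 0.2482] ((336.0662841796875, 84.7596664428711), (22.968210220336914, 13.297385215759277), 86.98721313476562)
[284.  164.9] 43 z021 [0.5359 0.1638] z023 [0.5361 0.1641] ((284.0, 165.0), (6.0, 6.0), 90.0)
[529.3 218.9] 907 z021 [0.8135 0.1227] z023 [0.8121 0.1233] ((540.2500610351562, 225.75003051757812), (87.68123626708984, 105.3589096069336), 45.0)
[106.6 194.6] 138 z021 [0.3423 0.1165] z023 [0.3435 0.1171] ((106.5000228881836, 194.50001525878906), (14.142135620117188, 11.31370735168457), 45.0)
[245.  203.6] 161 z021 [0.4947 0.1173] z023 [0.4951 0.1179] ((244.6529541015625, 205.41001892089844), (8.49686050415039, 33.01944351196289), 14.534454345703125)
[497.  367.5] 79 z021 [ 0.8207 -0.0783] z023 [ 0.8193 -0.0766] ((498.25006103515625, 367.7500305175781), (15.55634880065918, 6.363960266113281), 45.0)
top [255.8 153.9] 153 [0.6606 0.1665]
top [271.4 151.9] 19 [0.6656 0.1237]
top [256.9 172.4] 13 [0.61   0.1632]
top [257.9 180.5] 25 [0.588  0.1604]
top [206.4 201.5] 55 [0.5314 0.3021]
top [220.5 195. ] 10 [0.549 0.263]
top [272.9 214.1] 32 [0.4968 0.1194]
```

```bash
for i in 1 2; do python3 -m pendant '[-0.2,-0.03,0,0,-0.2,-0.03,0,0,-0.2,-0.03,0,0,-0.2,-0.03,0,0,-0.2,-0.03,0,0]'|sed -n 2p; done; python3 -m pendant '[0,0,0,0,0,0,0,0,0,0,0,0]'|head -2; python3 - <<'E'
from h import *
T=cam('top');im=eyes.capture('top');cv2.imwrite('pics/top14.png',im[:,:,::-1])
P=[]
for c,a,r in white(im,amin=6): 
    if 180<c[0]<330 and 150<c[1]<230: w=atz(T,c,.021)[:2];print('top',c.round(1),a,w.round(4),np.round(r[1],1),r[2]); P.append((a,w))
b=im.astype(int); print([int(v[0]-v[2]) for v in b[193,200:225]]); print(im[193,200:225].sum(1)//3)
S=cam('scene');im=eyes.capture('scene');cv2.imwrite('pics/sc14.png',im[:,:,::-1])
for c,a,r in white(im,amin=6,thr=165):
    w=atz(S,c,.021)[:2]
    if .48<w[0]<.65 and .1<w[1]<.3: print('scene',c.round(1),a,w.round(4))
E
```

```text
eef_pos: [0.5559, -0.0437, 0.2629]
eef_pos: [0.5406, -0.2458, 0.2629]
time: 25.23
eef_pos: [0.5413, -0.2427, 0.2626]
top [228.7 165.5] 905 [0.6294 0.2408] [ 49.7 100.4] 43.3397216796875
top [223.3 172.2] 25 [0.6112 0.2556] [2. 9.] 90.0
top [257.5 172.3] 27 [0.6103 0.1616] [3. 8.] 90.0
top [224.5 188.3] 199 [0.5673 0.2522] [18.7 10.8] 84.80557250976562
top [258.2 185.1] 173 [0.5755 0.1596] [14. 14.] 90.0
top [259.1 199. ] 30 [0.5377 0.1571] [3.8 8.3] 81.8698959350586
top [314.  200.8] 14 [0.5323 0.0081] [4. 4.] 90.0
top [226.3 204.3] 31 [0.5237 0.2468] [3. 8.] 90.0
top [240.6 215.6] 666 [0.4928 0.2075] [21.5 69.9] 84.80557250976562
top [292.7 214.8] 33 [0.4945 0.0656] [ 6.5 10.3] 30.963754653930664
top [285.7 211.6] 10 [0.5034 0.0846] [2. 5.] 90.0
top [302.5 217.3] 13 [0.4878 0.0393] [2.2 6.7] 63.43495178222656
top [305.  229.5] 17 [0.4551 0.0325] [3. 5.] 0.0
[28, 30, 26, 27, 17, -2, -4, -2, 2, 24, 45, 47, 48, 50, 47, 48, 47, 47, 69, 79, 17, -17, -14, -16, -14]
[153 154 148 150 166 200 200 189 121 100 155 160 160 159 161 160 161 162
 149 148 190 202 205 204 205]
scene [390.8 156.6] 342 [0.4876 0.1996]
scene [412.2 157.1] 24 [0.5218 0.2489]
scene [423.4 164. ] 136 [0.5628 0.254 ]
scene [389.5 170.2] 30 [0.5338 0.158 ]
scene [435.4 172.5] 22 [0.6081 0.2557]
scene [398.9 176.7] 135 [0.5691 0.1613]
scene [432.9 184.6] 331 [0.6415 0.2152]
scene [409.1 184.2] 29 [0.6071 0.1638]
```

```bash
python3 -c "
from cell import bot
print(bot.close_job())"
```

```text
the job is handed in; nothing more can be done
None
```

The plate is home against the dock's back stop. By the last camera check, the tile and the disc each sit within about 3 mm of centre. The arm is clear of everything, and the job was handed in at about 25 s with no verdict shown.

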